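# Load the hand-cranked feed slide and crank it home

### The job

Set the brass spacer flat in the round pocket of the hand-cranked feed slide, then turn the crank clockwise by its black grip, steadily through the heavy point in each turn without letting it race or kick back, until the carriage comes up against the yellow end stop. Feel for the stop: press the carriage firmly home against it without forcing the crank, then let go so that it stays pressed there with the spacer in its pocket. Leave everything else on the bench alone.

Things in the scene. Friction and masses are not known exactly. Their poses are not given: they have to be found in the camera images.
- spacer_mid (a point): Brass spacer, a loose upright ring 29 mm in diameter and 21 mm high, 70 g, standing on the bench. The point is its centre, 10.5 mm above its underside. It can be gripped anywhere across its diameter.
- pocket (a point): Centre of the floor of the round pocket in the aluminium carriage (70 mm long, 58 mm wide) of the feed slide, 37 mm above the bench. The pocket is 33 mm wide and 8 mm deep, open at the top, with a chamfer; a seated spacer stands 13 mm proud. x of this frame points along the carriage's travel, away from the crank and toward the yellow end stop; z is up.
- feeder: The fixed feed slide: grey base plate 330x110x12 mm, blue gearbox 92 mm square and 74 mm high, crank on top. Origin on the bench under the crank's axis; x points along the carriage's travel, so the base plate reaches from x = -80 to +250 mm. The pocket starts at x = 110 mm. The yellow end stop stands on the base plate, its face between x = 199 and 215 mm, not measured.
- crank_axis (a point): Fixed point on the upright axis of the crank, over the middle of the gearbox, level with knob, 117 mm above the bench. x points along the carriage's travel, z up.
- knob (a point): Middle of the crank's upright black grip, a cylinder 24 mm in diameter and 42 mm high (93 to 135 mm above the bench). It spins freely on its pin, so the hand keeps its heading while cranking. It circles crank_axis at 55 mm radius; at the start it is at -x of the crank_axis frame (robot's side). The 9 mm thick crank arm below it has its top 92 mm above the bench.
- crank (a joint): Crank angle, rad, 0 at the start, growing clockwise seen from above. It takes 6 to 7 N at the grip to move. Once a turn, within 1 rad of 3.14 and of 9.42, a spring pump makes it heavy (up to 16 N at the grip), then past the middle pushes it on. Elsewhere it stays where it is left. Over 6 rad/s forward is racing, over 2 rad/s backward there is kicking back.
- carriage (a joint): Carriage travel, m, 0 at the start, 30 mm a turn. It meets the stop somewhere between 52 and 68 mm (crank 11.0 to 14.2 rad) and is then blocked (thin rubber face). Each newton along the circle at the grip beyond the 6 N of friction presses it about 11 N harder: 10 to 16 N at the grip is firm, over 25 N (220 N on the stop) is forcing it. Let go, the friction keeps some 10 to 60 N of the press; pulling the grip back loses it.
- tape_measure: Yellow pocket tape measure, 65x73x40 mm; leave it alone. Origin under its centre.
- valve_nut: Brass hexagon nut, 32x28x14 mm; leave it alone. Origin under its centre.
- orange_driver: Screwdriver with an orange handle, 195x30x29 mm, lying; leave it alone. Origin under its centre.
Things that resemble listed ones, but are neither listed nor needed, are in the scene too. Leave any turquoise look-alike of the part that bears spacer_mid alone.

How it is judged:
By the outcome, as a careful person would: the job done as asked, in the order asked, and still so for the second after the job is handed in, with the robot touching nothing.
It also fails if it takes over 72 s, if anything falls off the work surface, if the arm or the gripper's body presses on something with over 40 N, if the wrist force passes 120 N, or if a joint passes its speed limit or range.

### The arm

A 6-joint arm with a two-finger parallel gripper is mounted at the origin on a cart in front of the work surface, level with it; the furniture and walls round the work are solid. World frame = base frame: x ahead of the robot, y to its left, z up, the work surface at z = 0. Lengths are in m, angles in rad, forces in N, time in s.
With the tool pointing down it reaches from about 0.35 to 0.775 m from the base axis. Payload 5.5 kg.
Tool frame: the origin (TCP) lies between the finger pads; the fingertips stand 11 mm ahead of it and the grasp point (between the pads) lies 8 mm behind it (tips_ahead is the distance from the TCP to the fingertips, in m); z points along the fingers, y is the line along which they close (so a half turn about z gives the same grasp; the last joint's range is limited). The gripper opens to 85 mm and grips with 20 to 120 N. Pads are 22 mm wide; open, the fingers measure 114 mm over their backs; the gripper's body (76 mm by 85 mm) begins 54 mm behind the grasp point. The pads swing forward as they close: fully open they stand 13 mm farther back than shut.
Start: joints at [-1.373, 0.313, 0.046, 1.304, 0, 1.431], TCP at [0.191, -0.543, 0.242] pointing down, gripper open.
Joint ranges: [-2.76, 2.76], [-0.86, 1.69], [-1.03, 1.26], [-2.2, 2.34], [-1.47, 1.5], [-3.14, 3.14]. Speed limits (rad/s): [2.57, 2.57, 3.14, 3.14, 3.14, 3.14].

### API

Orientations are given as a unit quaternion [w, x, y, z].
In Python, from workcell import * gives the robot as it stands. The module is installed in compiled form; this text tells all that it offers.
- The arm moves only by the tool jog_arm, never from a script. Its argument "moves" is a list of rows, each an object with "fingers": the closure, from 0 (fully open) to 1 (shut); "slide": the shift along the tool's x, y, z in mm, a list of three; "angular": the turn, a rotation vector about the tool's x, y, z in degrees, a list of three. A call has 1 to 10 rows; each row is the pose to reach, as a shift and turn from the pose commanded when the call began, along the tool's axes at that moment; what a row does not reach only later rows make up. A row lasts 1/12 s, in which the tool goes at most 41.7 mm and 7.16 degrees, less where a joint would pass 70% of its speed; a pose out of reach is approached as far as the arm can. A call with a gripper value outside its range is refused whole. The fingers move at their own pace and stop on an object; "squeeze" is the grip in N (left out, the last holds). Time passes only in rows, so rows that repeat a pose let the fingers close. It gives the time, the measured TCP pose, the force, the opening and the grip force at its end, in the units of the state.
- get_state(): the state, without advancing time (a new reading comes with each control period).
- read_camera(name): name is "scene" or "top" or "wrist"; returns a dict with "color" (420x560x3 uint8, red, green, blue), "fovy" (degrees; the focal length in pixels is half the picture's height over the tangent of half this angle, whatever the lens; pixels are square), "cx", "cy" (the principal point, pixels), "world_from_camera" (4x4, takes a point from camera to world coordinates); the wrist camera has in their place "tool_from_camera" (4x4, takes a point from camera to tool coordinates, whose origin is the TCP and whose axes are the flange's). Camera axes: x right, y down, z forward; pixel columns grow to the right and rows downward; lengths in m; the calibration is good to about 2 mm. A picture is of the moment at which its call begins: read the wrist's pose just before it. There is no depth.
- hand_in(): hands the job in; it is judged then, once.
Trained networks look in a picture, given as the dict that the camera call returned (one of the last four; its "shot" number tells which), for a name from the list of things; names that differ only in an ending like _2 or _b are one class to them, and where a whole thing is asked for, a point or a joint stands for the part that bears it (a point fixed in the world has none). Each returns a list of dicts, best first, with "p" (0 to 1); they miss things now and then, are a little off and sometimes report something else, mostly with a low value. They report only what shows in the picture. A call takes as long as a camera call. They do not tell look-alikes from the thing itself.
- look_for(target, picture): "point" ([column, row] in pixels, amid what is visible of it).
- tip_of(target, picture): "point" ([column, row] in pixels: a listed point, or the origin of a listed thing).
The state is a dict: "clock": time; "joint_pos": joint angles; "qvel": joint speeds; "tau": joint torques, N m; "tcp_pos": TCP position; "orientation": TCP orientation; "wrist_force": force on the tool from outside, world axes, zero at the start; "ft_torque": the same for the moment, N m; "finger_gap": finger opening in m; "grip_force": force on a finger pad.
Only numpy, scipy, OpenCV 4.12 (cv2) and the standard library are available. Lean on these libraries where they do the work, as an engineer would, in place of code of your own. Each camera call takes 0.05 s, during which the arm holds its last target. There are 200 camera calls.

## Working session

There is one attempt and no reset: what is moved stays moved. The work goes in short steps, Python scripts to look and compute and a tool call to move; the robot and the scene stay as the last step left them, time stands still between calls to the robot, and variables do not carry over. Pictures are saved under pics/ and viewed, at most 10 in all, crops included, and the job is handed in when it is done.

Besides the shell and the picture viewer there is one more tool, called after "Request:" as name(argument=value, ...), one argument or row to a line, values as JSON. jog_arm: Moves the arm, as the interface text tells. Its arguments: {"type":"object","properties":{"moves":{"type":"array","items":{"type":"object","properties":{"fingers":{"type":"number"},"slide":{"type":"array","items":{"type":"number"}},"angular":{"type":"array","items":{"type":"number"}}}}},"squeeze":{"type":"number"}},"required":["moves"]}

```bash
mkdir -p pics
cat > h.py <<'E'
from workcell import *
import numpy as np, cv2
from scipy.spatial.transform import Rotation as R
def rot(q): return R.from_quat([q[1],q[2],q[3],q[0]])
def ray(pic,px,st=None):
    f=pic["color"].shape[0]/2/np.tan(np.radians(pic["fovy"])/2)
    d=np.array([(px[0]-pic["cx"])/f,(px[1]-pic["cy"])/f,1])
    if "world_from_camera" in pic: T=np.array(pic["world_from_camera"])
    else:
        W=np.eye(4);W[:3,:3]=rot(st["orientation"]).as_matrix();W[:3,3]=st["tcp_pos"];T=W@np.array(pic["tool_from_camera"])
    return T[:3,3],T[:3,:3]@d
def at(pic,px,z,st=None):
    o,d=ray(pic,px,st); return o+d*(z-o[2])/d[2]
def proj(pic,p,st=None):
    f=pic["color"].shape[0]/2/np.tan(np.radians(pic["fovy"])/2)
    if "world_from_camera" in pic: T=np.array(pic["world_from_camera"])
    else:
        W=np.eye(4);W[:3,:3]=rot(st["orientation"]).as_matrix();W[:3,3]=st["tcp_pos"];T=W@np.array(pic["tool_from_camera"])
    c=np.linalg.inv(T)@np.append(p,1); return np.round([pic["cx"]+f*c[0]/c[2],pic["cy"]+f*c[1]/c[2]],1)
def save(pic,name): cv2.imwrite("pics/"+name,cv2.cvtColor(pic["color"],cv2.COLOR_RGB2BGR))
E
python3 - <<'E'
from h import *
np.set_printoptions(precision=4,suppress=True)
s=get_state();print(s)
Z=dict(spacer_mid=.0105,pocket=.037,crank_axis=.117,knob=.117,feeder=0)
for n in("scene","top"):
    p=read_camera(n);save(p,n+"1.png")
    for t,z in Z.items():
        for r in tip_of(t,p)[:4]: print(n,t,round(r["p"],2),np.round(r["point"],1),at(p,r["point"],z))
E
```

```text
{'clock': 0.0, 'joint_pos': array([-1.3726,  0.314 ,  0.045 ,  1.3036,  0.    ,  1.4312]), 'qvel': array([-0.0023,  0.0017, -0.0001, -0.0012, -0.0003,  0.0011]), 'tau': array([  0.0002, -48.0631,  29.8531,   0.0197,  -0.0002,  -0.    ]), 'tcp_pos': array([ 0.1905, -0.542 ,  0.2414]), 'orientation': array([-0.0009,  0.9858,  0.1681, -0.    ]), 'wrist_force': array([ 0.2616,  0.1346, -0.8553]), 'ft_torque': array([ 0.0448, -0.0573, -0.0344]), 'grip_force': 0.0, 'finger_gap': 0.08565847849388017}
scene spacer_mid 0.68 [290.8 206. ] [ 0.6123 -0.1451  0.0105]
scene spacer_mid 0.64 [275.4 210.6] [ 0.6328 -0.1006  0.0105]
scene spacer_mid 0.48 [287.6 239.4] [0.5332 0.0083 0.0105]
scene spacer_mid 0.45 [320.  231.6] [ 0.4862 -0.0642  0.0105]
scene pocket 0.74 [210.8 265.9] [0.5891 0.2174 0.037 ]
scene crank_axis 0.77 [247.6 244.9] [0.497  0.2197 0.117 ]
scene knob 0.76 [275.9 255.4] [0.4355 0.2222 0.117 ]
scene feeder 0.82 [254.2 299. ] [0.4845 0.2196 0.    ]
top spacer_mid 0.71 [332.4 184. ] [ 0.6285 -0.0776  0.0105]
top spacer_mid 0.63 [330.7 219.2] [ 0.5576 -0.0738  0.0105]
top spacer_mid 0.6 [290.8 231.6] [0.5325 0.0059 0.0105]
top spacer_mid 0.54 [362.3 194.9] [ 0.6067 -0.1376  0.0105]
top pocket 0.75 [399.8 218. ] [ 0.5588 -0.2057  0.037 ]
top pocket 0.73 [184.  194.9] [0.6022 0.2149 0.037 ]
top crank_axis 0.92 [175.9 252.9] [0.4902 0.2138 0.117 ]
top knob 0.86 [166.1 285.8] [0.4324 0.2299 0.117 ]
top knob 0.19 [185.3 254.2] [0.4879 0.1971 0.117 ]
top feeder 0.62 [182.7 253.9] [0.4876 0.2218 0.    ]
```

Run:
```python
import cv2,numpy as np
a=cv2.imread("pics/top1.png");b=cv2.imread("pics/scene1.png")
x=cv2.resize(a[150:310,120:430],None,fx=2.55,fy=2.55,interpolation=cv2.INTER_CUBIC)
cv2.imwrite("pics/topc.png",x[:600,:800])
y=cv2.resize(b[170:330,170:380],None,fx=3.7,fy=3.7,interpolation=cv2.INTER_CUBIC);cv2.imwrite("pics/scenec.png",y[:600,:800])
```

```text
(no output)
```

View pics/topc.png

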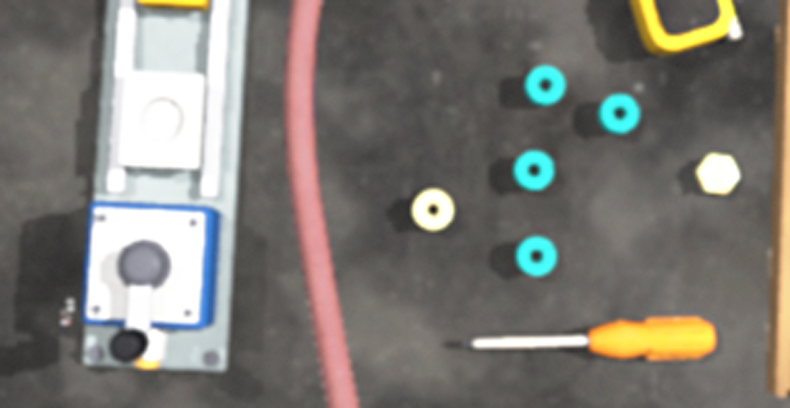

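View pics/scenec.png

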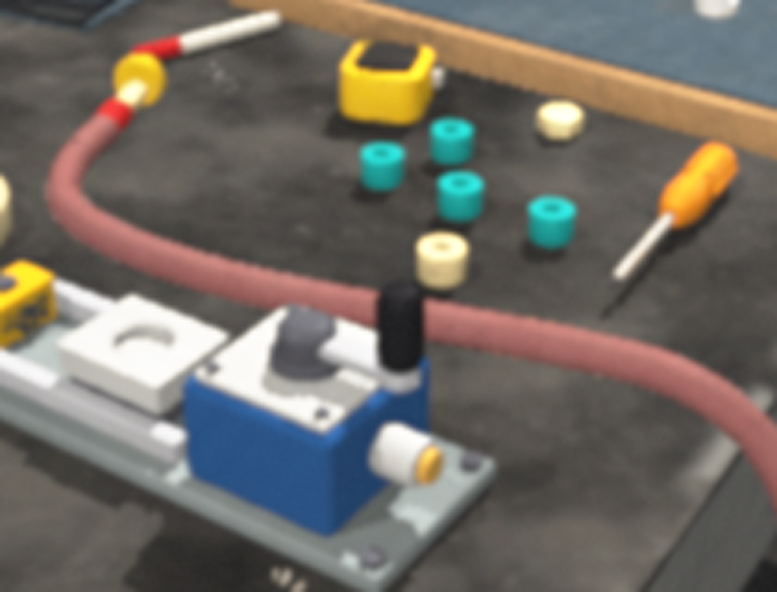

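The brass ring at top-crop (433,210), i.e. top pixel (290,232) and world ≈ (0.533, 0.007), is the spacer. The four turquoise rings are look-alikes and the nut at (718,173) is hexagonal. The crop confirms that it is a cream-brass ring, where the other rings are turquoise. The feed slide is on the left, with the yellow stop at its top edge. A hose lies between the spacer and the slide, so I'll pass over it high up.

```bash
cat >> h.py <<'E'
def go(p,yaw=None):
    "slide (mm) / angular (deg) from the present pose to TCP p with tool x heading yaw (deg), tool down"
    s=get_state();r=rot(s["orientation"]);d=r.inv().apply(np.array(p)-s["tcp_pos"])*1000
    a=np.zeros(3)
    if yaw is not None:
        t=R.from_euler("z",yaw,degrees=True)*R.from_euler("x",180,degrees=True)
        a=(r.inv()*t).as_rotvec(degrees=True)
    print("slide",np.round(d,1),"ang",np.round(a,1),"tcp",np.round(s["tcp_pos"],4),"F",np.round(s["wrist_force"],1),"t",round(s["clock"],2))
E
python3 - <<'E'
from h import *
go([.50,.007,.17],-3)
p=read_camera("wrist");print(p["fovy"],p["tool_from_camera"])
E
```

```text
slide [ 474.1 -416.    72.3] ang [ 0.  -0.  22.4] tcp [ 0.1906 -0.5426  0.2424] F [ 0.4 -0.4 -0.3] t 0.6
71.47185596322899 [[-2.48675491e-04 -9.61899933e-01 -2.73401641e-01  6.96580195e-02]
 [ 9.99999742e-01 -5.47603724e-05 -7.16899239e-04 -1.68766800e-03]
 [ 6.74613754e-04 -2.73401749e-01  9.61899698e-01 -1.31243815e-01]
 [ 0.00000000e+00  0.00000000e+00  0.00000000e+00  1.00000000e+00]]
```

Request:
jog_arm(
  moves=[
    {"slide": [240, -210, 0], "angular": [0, 0, 10], "fingers": 0.3},
    {"slide": [240, -210, 0], "angular": [0, 0, 22], "fingers": 0.3},
    {"slide": [474, -416, 72], "angular": [0, 0, 22.4], "fingers": 0.3},
    {"slide": [474, -416, 72], "angular": [0, 0, 22.4], "fingers": 0.3},
    {"slide": [474, -416, 72], "angular": [0, 0, 22.4], "fingers": 0.3},
    {"slide": [474, -416, 72], "angular": [0, 0, 22.4], "fingers": 0.3},
    {"slide": [474, -416, 72], "angular": [0, 0, 22.4], "fingers": 0.3},
    {"slide": [474, -416, 72], "angular": [0, 0, 22.4], "fingers": 0.3},
    {"slide": [474, -416, 72], "angular": [0, 0, 22.4], "fingers": 0.3},
    {"slide": [474, -416, 72], "angular": [0, 0, 22.4], "fingers": 0.3},
  ],
)

```text
clock: 1.48
tcp_pos: [0.3939, -0.1807, 0.1991]
orientation: [0.0, 1.0, -0.027, 0.001]
wrist_force: [1.3, -1.1, -0.4]
finger_gap: 0.06
grip_force: 0.0
```

```bash
python3 -c "
from h import *
go([.50,.007,.17],-3)"
```

```text
slide [  95.9 -193.2   29. ] ang [ 0.  -0.1 -0.1] tcp [ 0.3939 -0.1807  0.1991] F [ 1.3 -1.1 -0.4] t 1.48
```

Request:
jog_arm(
  moves=[
    {"slide": [96, -193, 29]},
    {"slide": [96, -193, 29]},
    {"slide": [96, -193, 29]},
    {"slide": [96, -193, 29]},
    {"slide": [96, -193, 29]},
    {"slide": [96, -193, 29]},
    {"slide": [96, -193, 29]},
    {"slide": [96, -193, 29]},
  ],
)

```text
schema error: expected keys fingers, slide, angular
```

Run:
```python
from h import *
s=get_state();p=read_camera("wrist");save(p,"w1.png")
for r in tip_of("spacer_mid",p)[:4]: print(round(r["p"],2),np.round(r["point"],1),at(p,r["point"],.0105,s))
q=[r for r in tip_of("spacer_mid",p) if np.hypot(*(at(p,r["point"],.0105,s)[:2]-[.533,.007]))<.03]
c=at(p,q[0]["point"],.0105,s);go([c[0],c[1],.021],-3)
```

```text
0.97 [169.1  99.4] [ 0.49602725 -0.07054949  0.0105    ]
0.74 [84.2 67. ] [0.53083158 0.00951093 0.0105    ]
0.61 [156.   28.1] [ 0.56109355 -0.06805723  0.0105    ]
0.59 [304.7  25.8] [ 0.55529744 -0.21192342  0.0105    ]
slide [ 127.9 -195.1  177.7] ang [-0.   0.   0.3] tcp [ 0.3941 -0.1795  0.1987] F [-0.3 -0.6  0. ] t 1.63
```

View pics/w1.png

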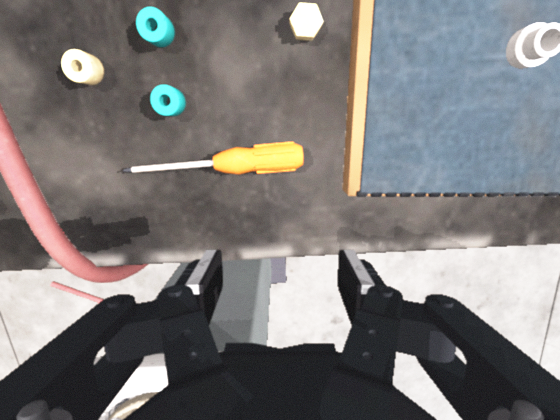

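The move was refused because each row needs all three keys. From the start side, the picture shows the brass spacer at (84,67), the turquoise rings at (155,27) and (168,100), and the nut at (306,22).

Request:
jog_arm(
  moves=[
    {"slide": [128, -193, 60], "angular": [0, 0, 0], "fingers": 0.3},
    {"slide": [128, -193, 60], "angular": [0, 0, 0], "fingers": 0.3},
    {"slide": [128, -193, 60], "angular": [0, 0, 0], "fingers": 0.3},
    {"slide": [128, -193, 60], "angular": [0, 0, 0], "fingers": 0.3},
    {"slide": [128, -193, 90], "angular": [0, 0, 0], "fingers": 0.3},
    {"slide": [128, -193, 90], "angular": [0, 0, 0], "fingers": 0.3},
    {"slide": [128, -193, 90], "angular": [0, 0, 0], "fingers": 0.3},
    {"slide": [128, -193, 90], "angular": [0, 0, 0], "fingers": 0.3},
    {"slide": [128, -193, 90], "angular": [0, 0, 0], "fingers": 0.3},
  ],
)

```text
clock: 2.38
tcp_pos: [0.5312, 0.0022, 0.1089]
orientation: [0.0, 1.0, -0.027, -0.0]
wrist_force: [0.6, -0.3, 0.2]
finger_gap: 0.0599
grip_force: 0.0
```

Run:
```python
from h import *
s=get_state();p=read_camera("wrist");save(p,"w2.png")
for r in tip_of("spacer_mid",p)[:4]:
    c=at(p,r["point"],.0105,s); print(round(r["p"],2),np.round(r["point"],1),c)
    if np.hypot(*(c[:2]-[.533,.007]))<.03: go([c[0],c[1],.021],-3)
```

```text
0.92 [367.7 169.6] [ 0.56379136 -0.06726564  0.0105    ]
0.89 [271.  214.3] [0.53123924 0.01104909 0.0105    ]
slide [-1.  -9.4 88.9] ang [ 0.  -0.1 -0.2] tcp [0.5316 0.0017 0.1099] F [-0.1 -0.1 -0.2] t 2.48
0.88 [383.3  78.6] [ 0.62941679 -0.07669622  0.0105    ]
0.75 [369.2 249.8] [ 0.49516831 -0.07047035  0.0105    ]
```

View pics/w2.png

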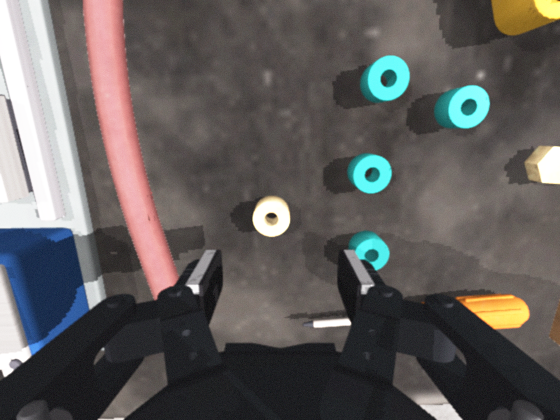

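Spacer at (271,216) is brass, the turquoise ones at (371,174), (369,250) and others; go down on it.

Request:
jog_arm(
  moves=[
    {"slide": [-1, -9, 30], "angular": [0, 0, 0], "fingers": 0.3},
    {"slide": [-1, -9, 60], "angular": [0, 0, 0], "fingers": 0.3},
    {"slide": [-1, -9, 80], "angular": [0, 0, 0], "fingers": 0.3},
    {"slide": [-1, -9, 89], "angular": [0, 0, 0], "fingers": 0.3},
    {"slide": [-1, -9, 89], "angular": [0, 0, 0], "fingers": 0.3},
    {"slide": [-1, -9, 89], "angular": [0, 0, 0], "fingers": 0.8},
    {"slide": [-1, -9, 89], "angular": [0, 0, 0], "fingers": 0.8},
    {"slide": [-1, -9, 89], "angular": [0, 0, 0], "fingers": 0.8},
    {"slide": [-1, -9, 89], "angular": [0, 0, 0], "fingers": 0.8},
    {"slide": [-1, -9, 89], "angular": [0, 0, 0], "fingers": 0.8},
  ],
  squeeze=40,
)

```text
clock: 3.32
tcp_pos: [0.5325, 0.0118, 0.022]
orientation: [0.001, 1.0, -0.027, 0.002]
wrist_force: [-1.5, -1.6, 5.7]
finger_gap: 0.0269
grip_force: 39.3
```

Request:
jog_arm(
  moves=[
    {"slide": [0, 0, -40], "angular": [0, 0, 0], "fingers": 0.8},
    {"slide": [0, 0, -80], "angular": [0, 0, 0], "fingers": 0.8},
    {"slide": [10, -40, -110], "angular": [0, 0, 0], "fingers": 0.8},
    {"slide": [20, -80, -120], "angular": [0, 0, 0], "fingers": 0.8},
    {"slide": [30, -120, -120], "angular": [0, 0, 0], "fingers": 0.8},
    {"slide": [40, -160, -120], "angular": [0, 0, 0], "fingers": 0.8},
    {"slide": [48, -190, -120], "angular": [0, 0, 0], "fingers": 0.8},
    {"slide": [54, -206, -120], "angular": [0, 0, 0], "fingers": 0.8},
    {"slide": [54, -206, -120], "angular": [0, 0, 0], "fingers": 0.8},
    {"slide": [54, -206, -120], "angular": [0, 0, 0], "fingers": 0.8},
  ],
)

```text
clock: 4.15
tcp_pos: [0.5913, 0.0963, 0.1389]
orientation: [-0.016, 1.0, 0.007, -0.001]
wrist_force: [0.8, -0.9, -0.9]
finger_gap: 0.0266
grip_force: 40.0
```

Run:
```python
from h import *
s=get_state();p=read_camera("wrist");save(p,"w3.png");print(s["finger_gap"],s["tcp_pos"],s["wrist_force"])
for t,z in dict(pocket=.037,spacer_mid=.13,crank_axis=.117,knob=.117,feeder=0).items():
    for r in tip_of(t,p)[:2]: print(t,round(r["p"],2),np.round(r["point"],1),at(p,r["point"],z,s))
```

```text
0.0265566908708688 [0.59130853 0.09631757 0.13887119] [ 0.805935   -0.93172408 -0.87554806]
spacer_mid 0.96 [277.4 261.1] [0.59231968 0.09956265 0.13      ]
spacer_mid 0.72 [448.6 300.7] [0.57166558 0.00740917 0.13      ]
feeder 0.96 [166.5 291.8] [0.4895534  0.22154563 0.        ]
```

View pics/w3.png

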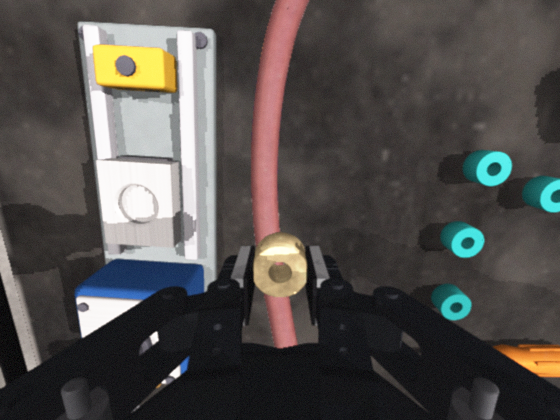

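The spacer is held at (280,265). The pocket rim is centred near (138,203), and the yellow stop's near face is at row ≈ 90. The tool hasn't arrived yet.

Run:
```python
from h import *
s=get_state();p=read_camera("wrist")
for r in tip_of("pocket",p)[:2]: print(r["p"],r["point"])
c=at(p,[138,203],.045,s);print(c)
print("carriage front edge top, stop lower edges:",at(p,[139,158],.045,s),at(p,[140,89],.04,s))
print(at(p,[80,25],.012,s),at(p,[212,28],.012,s),at(p,[217,262],.012,s))
go([.60,.213,.13],-3)
```

```text
0.79 [141.1, 203.0]
0.29 [279.0, 261.1]
[0.59838788 0.21653447 0.045     ]
carriage front edge top, stop lower edges: [0.63468234 0.21129755 0.045     ] [0.68520987 0.20690974 0.04      ]
[0.73526237 0.2632966  0.012     ] [0.73354744 0.15752603 0.012     ] [0.53113705 0.16297277 0.012     ]
slide [  10.7 -116.    13.4] ang [-1.8  0.1  3.8] tcp [0.5909 0.0965 0.1398] F [ 0.  -0.1 -0.8] t 4.55
```

Request:
jog_arm(
  moves=[
    {"slide": [11, -116, 13], "angular": [-1.8, 0, 3], "fingers": 0.8},
    {"slide": [11, -116, 13], "angular": [-1.8, 0, 3], "fingers": 0.8},
    {"slide": [11, -116, 13], "angular": [-1.8, 0, 3], "fingers": 0.8},
    {"slide": [11, -116, 13], "angular": [-1.8, 0, 3], "fingers": 0.8},
    {"slide": [11, -116, 13], "angular": [-1.8, 0, 3], "fingers": 0.8},
    {"slide": [11, -116, 13], "angular": [-1.8, 0, 3], "fingers": 0.8},
    {"slide": [11, -116, 13], "angular": [-1.8, 0, 3], "fingers": 0.8},
    {"slide": [11, -116, 13], "angular": [-1.8, 0, 3], "fingers": 0.8},
  ],
)

```text
clock: 5.22
tcp_pos: [0.6035, 0.1084, 0.1306]
orientation: [-0.017, 1.0, 0.016, -0.002]
wrist_force: [0.9, 0.5, -1.1]
finger_gap: 0.0265
grip_force: 40.0
```

Run:
```python
from h import *
s=get_state();p=read_camera("wrist");save(p,"w4.png")
for t,z in dict(pocket=.037,spacer_mid=.1195,crank_axis=.117,knob=.117,feeder=0).items():
    for r in tip_of(t,p)[:2]: print(t,round(r["p"],2),np.round(r["point"],1),at(p,r["point"],z,s))
print("proj of expected spacer:",proj(p,s["tcp_pos"]-[0,0,.0095],s))
go([.597,.2145,.07],-2)
```

```text
pocket 0.91 [150.7 218.4] [0.59626538 0.21906404 0.037     ]
spacer_mid 0.97 [473.4 255.1] [0.61166417 0.01029463 0.1195    ]
spacer_mid 0.87 [280.  261.3] [0.60330374 0.11030688 0.1195    ]
proj of expected spacer: [283.6 262.5]
slide [  -2.9 -104.3   64.3] ang [-1.9  0.2  3.8] tcp [0.6035 0.1083 0.1308] F [ 0.3 -0.8 -0.8] t 5.52
```

View pics/w4.png

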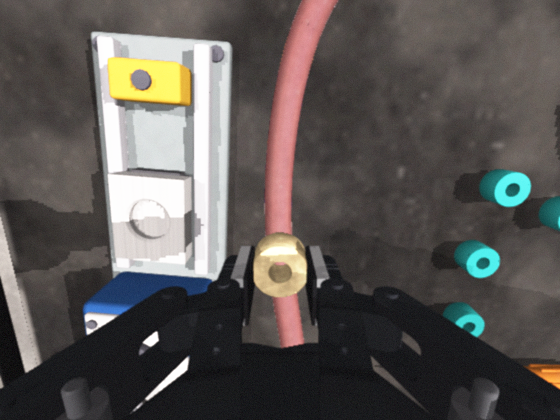

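```bash
python3 -c "
from h import *
s=get_state();print(s['joint_pos'],s['qvel'],s['tau'])"
```

```text
[ 0.03092368  0.43791213 -0.04903028  1.08677749  0.03309744  3.14060904] [-9.39731238e-04 -7.16661957e-04  1.07595156e-03 -6.24290213e-05
  7.88583559e-04  1.54330029e-04] [ 4.91569372e-03 -5.36561251e+01  2.85260189e+01  3.13665974e-02
  1.19138332e-01 -1.03956191e-05]
```

Joint 6 is at its limit, so I'll turn the hand the other way, to a heading of about 60°.

```bash
python3 -c "
from h import *
go([.597,.2155,.12],60)"
```

```text
slide [  -3.  -107.    14.3] ang [ -1.8  -0.8 -58.2] tcp [0.6035 0.1083 0.1308] F [ 0.3 -0.8 -0.8] t 5.52
```

Request:
jog_arm(
  moves=[
    {"slide": [0, -20, 5], "angular": [0, 0, -7], "fingers": 0.8},
    {"slide": [0, -40, 5], "angular": [0, 0, -14], "fingers": 0.8},
    {"slide": [-3, -60, 10], "angular": [-0.5, 0, -21], "fingers": 0.8},
    {"slide": [-3, -80, 14], "angular": [-1, 0, -28], "fingers": 0.8},
    {"slide": [-3, -95, 14], "angular": [-1, -0.5, -35], "fingers": 0.8},
    {"slide": [-3, -107, 14], "angular": [-1.5, -0.8, -42], "fingers": 0.8},
    {"slide": [-3, -107, 14], "angular": [-1.8, -0.8, -49], "fingers": 0.8},
    {"slide": [-3, -107, 14], "angular": [-1.8, -0.8, -56], "fingers": 0.8},
    {"slide": [-3, -107, 14], "angular": [-1.8, -0.8, -58], "fingers": 0.8},
    {"slide": [-3, -107, 14], "angular": [-1.8, -0.8, -58], "fingers": 0.8},
  ],
)

```text
clock: 6.35
tcp_pos: [0.5969, 0.2158, 0.1202]
orientation: [-0.0, 0.866, 0.499, 0.0]
wrist_force: [-0.3, -0.2, -0.8]
finger_gap: 0.0266
grip_force: 40.0
```

Run:
```python
from h import *
s=get_state();p=read_camera("wrist");save(p,"w5.png")
for t,z in dict(pocket=.037,spacer_mid=.1105,crank_axis=.117,knob=.117,feeder=0).items():
    for r in tip_of(t,p)[:2]: print(t,round(r["p"],2),np.round(r["point"],1),at(p,r["point"],z,s))
print("proj of expected spacer:",proj(p,s["tcp_pos"]-[0,0,.0095],s), "pocket",proj(p,[.596,.216,.037],s))
go([.597,.2155,.07],60)
```

```text
spacer_mid 0.67 [281.  264.2] [0.59678396 0.21657002 0.1105    ]
knob 0.56 [ 32.1 385.1] [0.43558813 0.22511395 0.117     ]
feeder 0.74 [176.6 258.9] [0.48742493 0.22278193 0.        ]
proj of expected spacer: [281.9 265.4] pocket [280.1 222.2]
slide [-0.  -0.1 50.3] ang [-0.  -0.  -0.2] tcp [0.5971 0.2155 0.1203] F [ 0.1  0.3 -0.9] t 6.65
```

View pics/w5.png

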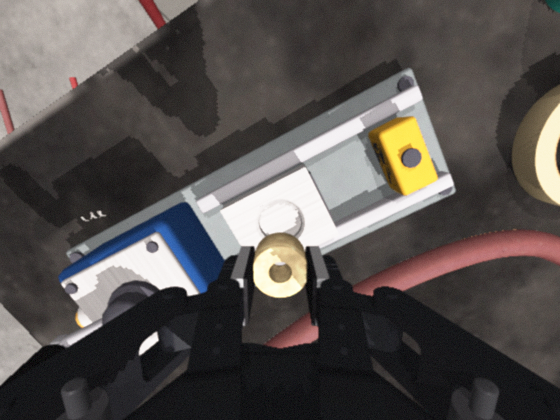

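Run:
```python
from h import *
s=get_state();p=read_camera("wrist")
for n,px,z in(("plate far L",(412,68),.012),("plate far R",(453,191),.012),("carr far",(310,168),.045),("carr near",(222,205),.045),("rim",(280,219),.045)):
    print(n,at(p,px,z,s))
im=p["color"].copy()[150:290,200:460]
K=3;im=cv2.cvtColor(cv2.resize(im,None,fx=K,fy=K,interpolation=cv2.INTER_CUBIC),cv2.COLOR_RGB2BGR)
for c,col in(((.596,.216),(0,0,255)),((.598,.218),(0,200,0))):
    for a in np.linspace(0,6.28,60):
        q=proj(p,[c[0]+.0165*np.cos(a),c[1]+.0165*np.sin(a),.045],s);cv2.circle(im,tuple(int(v) for v in (q-[200,150])*K),1,col,-1)
cv2.imwrite("pics/w5c.png",im)
```

```text
plate far L [0.73866481 0.26382547 0.012     ]
plate far R [0.73100306 0.15932578 0.012     ]
carr far [0.63602351 0.24211688 0.045     ]
carr near [0.56737973 0.2507774  0.045     ]
rim [0.59867017 0.22010562 0.045     ]
```

View pics/w5c.png

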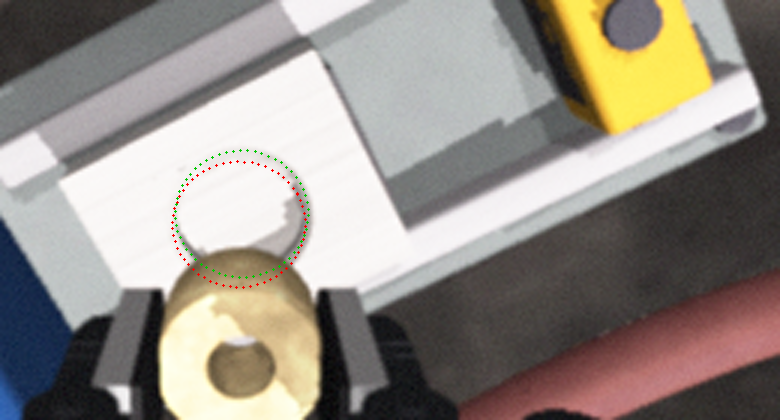

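The green rim overlay at (0.598, 0.218) matches the pocket edge in the crop. I'll lower the spacer there.

Request:
jog_arm(
  moves=[
    {"slide": [2, 0.5, 25], "angular": [0, 0, 0], "fingers": 0.8},
    {"slide": [2, 0.5, 45], "angular": [0, 0, 0], "fingers": 0.8},
    {"slide": [2, 0.5, 52], "angular": [0, 0, 0], "fingers": 0.8},
    {"slide": [2, 0.5, 54], "angular": [0, 0, 0], "fingers": 0.8},
    {"slide": [2, 0.5, 56], "angular": [0, 0, 0], "fingers": 0.8},
    {"slide": [2, 0.5, 57], "angular": [0, 0, 0], "fingers": 0.8},
    {"slide": [2, 0.5, 58], "angular": [0, 0, 0], "fingers": 0.8},
    {"slide": [2, 0.5, 58], "angular": [0, 0, 0], "fingers": 0.8},
  ],
)

```text
clock: 7.37
tcp_pos: [0.5991, 0.2172, 0.0631]
orientation: [0.0, 0.867, 0.499, 0.001]
wrist_force: [-0.6, -0.2, -0.7]
finger_gap: 0.0262
grip_force: 40.0
```

Request:
jog_arm(
  moves=[
    {"slide": [0, 0, 1], "angular": [0, 0, 0], "fingers": 0.8},
    {"slide": [0, 0, 2], "angular": [0, 0, 0], "fingers": 0.8},
    {"slide": [0, 0, 3], "angular": [0, 0, 0], "fingers": 0.8},
    {"slide": [0, 0, 3], "angular": [0, 0, 0], "fingers": 0.8},
  ],
)

```text
clock: 7.7
tcp_pos: [0.5984, 0.2171, 0.0592]
orientation: [-0.0, 0.867, 0.499, 0.0]
wrist_force: [-0.3, -0.3, -1.4]
finger_gap: 0.0266
grip_force: 40.0
```

Request:
jog_arm(
  moves=[
    {"slide": [0, 0, 0.5], "angular": [0, 0, 0], "fingers": 0.4},
    {"slide": [0, 0, 0.5], "angular": [0, 0, 0], "fingers": 0.4},
    {"slide": [0, 0, 0], "angular": [0, 0, 0], "fingers": 0.4},
    {"slide": [0, 0, -10], "angular": [0, 0, 0], "fingers": 0.4},
    {"slide": [0, 0, -30], "angular": [0, 0, 0], "fingers": 0.4},
    {"slide": [0, 0, -60], "angular": [0, 0, 0], "fingers": 0.4},
    {"slide": [-30, 0, -90], "angular": [0, 0, 0], "fingers": 0.4},
    {"slide": [-60, -10, -100], "angular": [0, 0, 0], "fingers": 0.4},
    {"slide": [-60, -10, -100], "angular": [0, 0, 0], "fingers": 0.4},
    {"slide": [-60, -10, -100], "angular": [0, 0, 0], "fingers": 0.4},
  ],
)

```text
clock: 8.53
tcp_pos: [0.5597, 0.1696, 0.1614]
orientation: [0.0, 0.867, 0.498, 0.001]
wrist_force: [0.7, 0.7, -0.2]
finger_gap: 0.0513
grip_force: 0.0
```

Run:
```python
from h import *
s=get_state();p=read_camera("wrist");save(p,"w6.png")
for t,z in dict(spacer_mid=.0475,pocket=.037,crank_axis=.117,knob=.117,feeder=0).items():
    for r in tip_of(t,p)[:2]: print(t,round(r["p"],2),np.round(r["point"],1),at(p,r["point"],z,s))
print(proj(p,[.5985,.218,.0475],s)); go([.434,.229,.175],60)
```

```text
spacer_mid 0.78 [291.  140.7] [0.59706818 0.21722132 0.0475    ]
spacer_mid 0.56 [379.1 362.6] [ 0.56546391 -0.0208458   0.0475    ]
pocket 0.78 [289.9 144.3] [0.59490132 0.21448794 0.037     ]
pocket 0.72 [ 73.6 261.6] [0.36164915 0.22350679 0.037     ]
crank_axis 0.56 [138.8 229.7] [0.48503229 0.22203245 0.117     ]
knob 0.79 [ 75.7 264.4] [0.43415772 0.22365758 0.117     ]
knob 0.68 [291.1 138.8] [0.59677489 0.22208886 0.117     ]
feeder 0.71 [194.5 192. ] [0.48696961 0.21983837 0.        ]
[292.1 138.9]
slide [ -12.7 -138.1  -16.5] ang [-0.1  0.  -0.1] tcp [0.5598 0.1707 0.1583] F [-0.1 -0.5  0.5] t 8.83
```

View pics/w6.png

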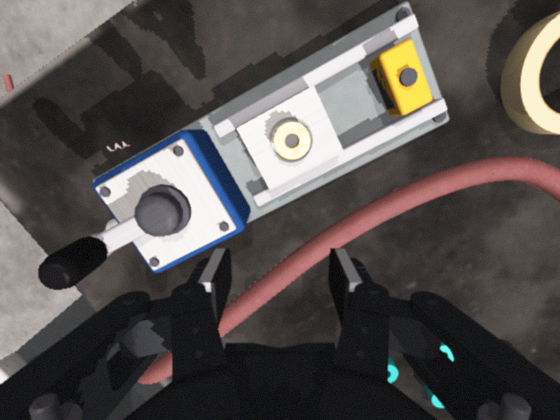

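The spacer sits flat in the pocket at (291,140), concentric with it. The knob is at (75,262) and the hub at (165,208). Next I'll move over the knob and look again.

Request:
jog_arm(
  moves=[
    {"slide": [0, 0, -20], "angular": [0, 0, 0], "fingers": 0.45},
    {"slide": [-10, -40, -22], "angular": [0, 0, 0], "fingers": 0.45},
    {"slide": [-15, -80, -22], "angular": [0, 0, 0], "fingers": 0.45},
    {"slide": [-16, -115, -22], "angular": [0, 0, 0], "fingers": 0.45},
    {"slide": [-16, -136, -22], "angular": [0, 0, 0], "fingers": 0.45},
    {"slide": [-16, -136, -22], "angular": [0, 0, 0], "fingers": 0.45},
    {"slide": [-16, -136, -22], "angular": [0, 0, 0], "fingers": 0.45},
  ],
)

```text
clock: 9.42
tcp_pos: [0.4334, 0.2256, 0.1811]
orientation: [-0.0, 0.866, 0.5, -0.0]
wrist_force: [0.6, -0.1, 0.4]
finger_gap: 0.0464
grip_force: 0.0
```

Run:
```python
from h import *
s=get_state();p=read_camera("wrist");save(p,"w7.png")
for t,z in dict(pocket=.037,crank_axis=.117,knob=.117,feeder=0).items():
    for r in tip_of(t,p)[:2]: print(t,round(r["p"],2),np.round(r["point"],1),at(p,r["point"],z,s))
g=cv2.cvtColor(p["color"],cv2.COLOR_RGB2GRAY)
for r in look_for("knob",p)[:2]: print("look",r["p"],r["point"])
print(proj(p,[.434,.2245,.135],s),proj(p,[.434,.2245,.117],s));go([.434,.2245,.109],60)
```

```text
pocket 0.84 [442.  124.1] [0.59607116 0.21587143 0.037     ]
crank_axis 0.95 [349.1 197.7] [0.48558621 0.22287211 0.117     ]
knob 0.91 [282.4 230.7] [0.43387776 0.22493512 0.117     ]
feeder 0.78 [326.  172.2] [0.48727085 0.22188461 0.        ]
look 0.84 [310.2, 205.9]
[283.1 240.6] [282.9 231.1]
slide [-0.3 -0.9 72. ] ang [-0.  -0.  -0.2] tcp [0.435  0.2243 0.181 ] F [ 0.  -0.5 -0.5] t 9.72
```

Request:
jog_arm(
  moves=[
    {"slide": [-0.5, -1, 30], "angular": [0, 0, 0], "fingers": 0.45},
    {"slide": [-0.5, -1, 50], "angular": [0, 0, 0], "fingers": 0.45},
    {"slide": [-0.5, -1, 65], "angular": [0, 0, 0], "fingers": 0.45},
    {"slide": [-0.5, -1, 70], "angular": [0, 0, 0], "fingers": 0.45},
    {"slide": [-0.5, -1, 70], "angular": [0, 0, 0], "fingers": 0.45},
    {"slide": [-0.5, -1, 70], "angular": [0, 0, 0], "fingers": 0.9},
    {"slide": [-0.5, -1, 70], "angular": [0, 0, 0], "fingers": 0.9},
    {"slide": [-0.5, -1, 70], "angular": [0, 0, 0], "fingers": 0.9},
    {"slide": [-0.5, -1, 70], "angular": [0, 0, 0], "fingers": 0.9},
  ],
  squeeze=60,
)

```text
clock: 10.47
tcp_pos: [0.4335, 0.2252, 0.1125]
orientation: [-0.0, 0.867, 0.499, 0.001]
wrist_force: [-2.7, 1.4, 4.7]
finger_gap: 0.0221
grip_force: 59.2
```

```bash
cat > arc.py <<'E'
from h import *
def arc(ax,a0,a1,n,zoff=0,base=None,r=.055,yaw0=-2.3,tw=0):
    "rows: knob on circle from crank deg a0 to a1 relative to commanded pose (base = commanded TCP xy) in tool axes"
    s=get_state();rr=R.from_euler("z",60,degrees=True)*R.from_euler("x",180,degrees=True)
    for a in np.linspace(a0,a1,n+1)[1:]:
        t=np.radians(180-a+yaw0);k=np.array([ax[0]+r*np.cos(t),ax[1]+r*np.sin(t)])
        d=rr.inv().apply(np.append(k-base,0))*1000;print(round(a,1),np.round(d[:2],1))
E
python3 - <<'E'
from arc import *
s=get_state();print(s["tcp_pos"],s["wrist_force"],s["finger_gap"],s["grip_force"])
k=s["tcp_pos"][:2];y=np.radians(-2.3);ax=k+.055*np.array([np.cos(y),np.sin(y)]);print(ax)
arc(ax,0,60,10,base=k)
E
```

```text
[0.43351185 0.22521795 0.11248726] [-2.74142115  1.3687073   4.70966393] 0.022099511683239457 59.18623664416373
[0.48846754 0.2230107 ]
6.0 [ 5.2 -2.4]
12.0 [10.7 -4.3]
18.0 [16.3 -5.5]
24.0 [22.  -6.2]
30.0 [27.8 -6.3]
36.0 [33.5 -5.7]
42.0 [39.2 -4.6]
48.0 [44.6 -2.9]
54.0 [49.9 -0.6]
60.0 [55.   2.2]
```

Request:
jog_arm(
  moves=[
    {"slide": [5.2, -2.4, 0], "angular": [0, 0, 0], "fingers": 0.9},
    {"slide": [10.7, -4.3, 0], "angular": [0, 0, 0], "fingers": 0.9},
    {"slide": [16.3, -5.5, 0], "angular": [0, 0, 0], "fingers": 0.9},
    {"slide": [22, -6.2, 0], "angular": [0, 0, 0], "fingers": 0.9},
    {"slide": [27.8, -6.3, 0], "angular": [0, 0, 0], "fingers": 0.9},
    {"slide": [33.5, -5.7, 0], "angular": [0, 0, 0], "fingers": 0.9},
    {"slide": [39.2, -4.6, 0], "angular": [0, 0, 0], "fingers": 0.9},
    {"slide": [44.6, -2.9, 0], "angular": [0, 0, 0], "fingers": 0.9},
    {"slide": [49.9, -0.6, 0], "angular": [0, 0, 0], "fingers": 0.9},
    {"slide": [55, 2.2, 0], "angular": [0, 0, 0], "fingers": 0.9},
  ],
)

```text
clock: 11.3
tcp_pos: [0.4616, 0.2708, 0.1124]
orientation: [0.0, 0.867, 0.499, -0.001]
wrist_force: [-6.1, -4.0, 7.8]
finger_gap: 0.0222
grip_force: 59.7
```

```bash
cat >> arc.py <<'E'
def chk(ax,a,yaw0=-2.3,r=.055):
    s=get_state();t=np.radians(180-a+yaw0);er=np.array([np.cos(t),np.sin(t)]);et=np.array([np.sin(t),-np.cos(t)])
    d=s["tcp_pos"][:2]-ax;F=s["wrist_force"];m=180+yaw0-np.degrees(np.arctan2(d[1],d[0]))
    print("tcp",np.round(s["tcp_pos"],4),"r",round(np.hypot(*d)*1000,1),"angle",round(m%360,1),"cmd",a,"Frad",round(F[:2]@er,1),"Ftan",round(F[:2]@et,1),"Fz",round(F[2],1),"gap",round(s["finger_gap"],4),"t",s["clock"])
E
python3 - <<'E'
from arc import *
ax=np.array([.4885,.2230]);k=np.array([.4335,.2252])
chk(ax,60)
t=np.radians(177.7-60);b=ax+.055*np.array([np.cos(t),np.sin(t)])
arc(ax,60,150,10,base=b)
E
```

```text
tcp [0.4616 0.2708 0.1124] r 54.9 angle 58.4 cmd 60 Frad -0.7 Ftan -7.2 Fz 7.8 gap 0.0222 t 11.3
69.0 [6.9 5.2]
78.0 [12.9 11.4]
87.0 [17.9 18.4]
96.0 [21.7 26.2]
105.0 [24.3 34.4]
114.0 [25.5 42.9]
123.0 [25.4 51.6]
132.0 [23.9 60.1]
141.0 [21.1 68.2]
150.0 [17.1 75.9]
```

Request:
jog_arm(
  moves=[
    {"slide": [6.9, 5.2, 0], "angular": [0, 0, 0], "fingers": 0.9},
    {"slide": [12.9, 11.4, 0], "angular": [0, 0, 0], "fingers": 0.9},
    {"slide": [17.9, 18.4, 0], "angular": [0, 0, 0], "fingers": 0.9},
    {"slide": [21.7, 26.2, 0], "angular": [0, 0, 0], "fingers": 0.9},
    {"slide": [24.3, 34.4, 0], "angular": [0, 0, 0], "fingers": 0.9},
    {"slide": [25.5, 42.9, 0], "angular": [0, 0, 0], "fingers": 0.9},
    {"slide": [25.4, 51.6, 0], "angular": [0, 0, 0], "fingers": 0.9},
    {"slide": [23.9, 60.1, 0], "angular": [0, 0, 0], "fingers": 0.9},
    {"slide": [21.1, 68.2, 0], "angular": [0, 0, 0], "fingers": 0.9},
    {"slide": [17.1, 75.9, 0], "angular": [0, 0, 0], "fingers": 0.9},
  ],
  squeeze=80,
)

```text
clock: 12.13
tcp_pos: [0.5354, 0.2514, 0.1124]
orientation: [-0.004, 0.866, 0.5, 0.001]
wrist_force: [-8.5, 12.4, 6.5]
finger_gap: 0.0218
grip_force: 78.1
```

```bash
cat >> arc.py <<'E'
AX=np.array([.4885,.2230])
def nxt(a,a1,n):
    chk(AX,a);t=np.radians(177.7-a);arc(AX,a,a1,n,base=AX+.055*np.array([np.cos(t),np.sin(t)]))
E
python3 -c "
from arc import *
nxt(150,230,10)"
```

```text
tcp [0.5354 0.2514 0.1124] r 54.8 angle 146.5 cmd 150 Frad -1.7 Ftan -14.9 Fz 6.5 gap 0.0218 t 12.1333
158.0 [-4.5  6.2]
166.0 [-9.9 11.7]
174.0 [-16.   16.4]
182.0 [-22.6  20.2]
190.0 [-29.8  23. ]
198.0 [-37.2  24.8]
206.0 [-44.9  25.6]
214.0 [-52.5  25.3]
222.0 [-60.1  23.9]
230.0 [-67.4  21.5]
```

Request:
jog_arm(
  moves=[
    {"slide": [-4.5, 6.2, 0], "angular": [0, 0, 0], "fingers": 0.9},
    {"slide": [-9.9, 11.7, 0], "angular": [0, 0, 0], "fingers": 0.9},
    {"slide": [-16, 16.4, 0], "angular": [0, 0, 0], "fingers": 0.9},
    {"slide": [-22.6, 20.2, 0], "angular": [0, 0, 0], "fingers": 0.9},
    {"slide": [-29.8, 23, 0], "angular": [0, 0, 0], "fingers": 0.9},
    {"slide": [-37.2, 24.8, 0], "angular": [0, 0, 0], "fingers": 0.9},
    {"slide": [-44.9, 25.6, 0], "angular": [0, 0, 0], "fingers": 0.9},
    {"slide": [-52.5, 25.3, 0], "angular": [0, 0, 0], "fingers": 0.9},
    {"slide": [-60.1, 23.9, 0], "angular": [0, 0, 0], "fingers": 0.9},
    {"slide": [-67.4, 21.5, 0], "angular": [0, 0, 0], "fingers": 0.9},
  ],
)

```text
clock: 12.97
tcp_pos: [0.5227, 0.1795, 0.1126]
orientation: [-0.0, 0.867, 0.499, 0.002]
wrist_force: [0.7, 7.1, 3.6]
finger_gap: 0.0216
grip_force: 78.5
```

```bash
python3 -c "
from arc import *
nxt(230,330,10)
nxt(330,430,10)"
```

```text
tcp [0.5227 0.1795 0.1126] r 55.3 angle 229.5 cmd 230 Frad -5.2 Ftan -4.9 Fz 3.6 gap 0.0216 t 12.9667
240.0 [-8.5 -4.4]
250.0 [-16.1 -10.2]
260.0 [-22.6 -17.3]
270.0 [-27.8 -25.3]
280.0 [-31.5 -34.2]
290.0 [-33.6 -43.5]
300.0 [-34.1 -53.1]
310.0 [-32.9 -62.6]
320.0 [-30.  -71.8]
330.0 [-25.6 -80.3]
tcp [0.5227 0.1795 0.1126] r 55.3 angle 229.5 cmd 330 Frad -3.9 Ftan 6.0 Fz 3.6 gap 0.0216 t 12.9667
340.0 [ 5.8 -7.6]
350.0 [ 12.9 -14.1]
360.0 [ 20.9 -19.3]
370.0 [ 29.8 -23. ]
380.0 [ 39.1 -25.1]
390.0 [ 48.7 -25.6]
400.0 [ 58.2 -24.3]
410.0 [ 67.4 -21.5]
420.0 [ 75.9 -17.1]
430.0 [ 83.5 -11.3]
```

Request:
jog_arm(
  moves=[
    {"slide": [-8.5, -4.4, 0], "angular": [0, 0, 0], "fingers": 0.9},
    {"slide": [-16.1, -10.2, 0], "angular": [0, 0, 0], "fingers": 0.9},
    {"slide": [-22.6, -17.3, 0], "angular": [0, 0, 0], "fingers": 0.9},
    {"slide": [-27.8, -25.3, 0], "angular": [0, 0, 0], "fingers": 0.9},
    {"slide": [-31.5, -34.2, 0], "angular": [0, 0, 0], "fingers": 0.9},
    {"slide": [-33.6, -43.5, 0], "angular": [0, 0, 0], "fingers": 0.9},
    {"slide": [-34.1, -53.1, 0], "angular": [0, 0, 0], "fingers": 0.9},
    {"slide": [-32.9, -62.6, 0], "angular": [0, 0, 0], "fingers": 0.9},
    {"slide": [-30, -71.8, 0], "angular": [0, 0, 0], "fingers": 0.9},
    {"slide": [-25.6, -80.3, 0], "angular": [0, 0, 0], "fingers": 0.9},
  ],
)

```text
clock: 13.8
tcp_pos: [0.4409, 0.195, 0.1125]
orientation: [0.003, 0.867, 0.498, 0.001]
wrist_force: [3.4, -7.1, 5.5]
finger_gap: 0.0217
grip_force: 79.1
```

Request:
jog_arm(
  moves=[
    {"slide": [5.8, -7.6, 0], "angular": [0, 0, 0], "fingers": 0.9},
    {"slide": [12.9, -14.1, 0], "angular": [0, 0, 0], "fingers": 0.9},
    {"slide": [20.9, -19.3, 0], "angular": [0, 0, 0], "fingers": 0.9},
    {"slide": [29.8, -23, 0], "angular": [0, 0, 0], "fingers": 0.9},
    {"slide": [39.1, -25.1, 0], "angular": [0, 0, 0], "fingers": 0.9},
    {"slide": [48.7, -25.6, 0], "angular": [0, 0, 0], "fingers": 0.9},
    {"slide": [58.2, -24.3, 0], "angular": [0, 0, 0], "fingers": 0.9},
    {"slide": [67.4, -21.5, 0], "angular": [0, 0, 0], "fingers": 0.9},
    {"slide": [75.9, -17.1, 0], "angular": [0, 0, 0], "fingers": 0.9},
    {"slide": [83.5, -11.3, 0], "angular": [0, 0, 0], "fingers": 0.9},
  ],
)

```text
clock: 14.63
tcp_pos: [0.4699, 0.2746, 0.1124]
orientation: [-0.0, 0.867, 0.499, -0.001]
wrist_force: [-8.2, -2.3, 12.8]
finger_gap: 0.0213
grip_force: 79.9
```

```bash
python3 -c "
from arc import *
nxt(430,510,10)
nxt(510,590,10)"
```

```text
tcp [0.4699 0.2746 0.1124] r 54.8 angle 67.9 cmd 430 Frad 0.3 Ftan -8.5 Fz 12.8 gap 0.0213 t 14.6333
438.0 [5.3 5.5]
446.0 [ 9.8 11.8]
454.0 [13.3 18.6]
462.0 [15.9 25.8]
470.0 [17.5 33.3]
478.0 [18. 41.]
486.0 [17.4 48.6]
494.0 [15.8 56.1]
502.0 [13.1 63.3]
510.0 [ 9.5 70.1]
tcp [0.4699 0.2746 0.1124] r 54.8 angle 67.9 cmd 510 Frad -8.4 Ftan -1.8 Fz 12.8 gap 0.0213 t 14.6333
518.0 [-4.5  6.2]
526.0 [-9.9 11.7]
534.0 [-16.   16.4]
542.0 [-22.6  20.2]
550.0 [-29.8  23. ]
558.0 [-37.2  24.8]
566.0 [-44.9  25.6]
574.0 [-52.5  25.3]
582.0 [-60.1  23.9]
590.0 [-67.4  21.5]
```

Request:
jog_arm(
  moves=[
    {"slide": [5.3, 5.5, -0.5], "angular": [0, 0, 0], "fingers": 0.9},
    {"slide": [9.8, 11.8, -1], "angular": [0, 0, 0], "fingers": 0.9},
    {"slide": [13.3, 18.6, -1.5], "angular": [0, 0, 0], "fingers": 0.9},
    {"slide": [15.9, 25.8, -1.5], "angular": [0, 0, 0], "fingers": 0.9},
    {"slide": [17.5, 33.3, -1.5], "angular": [0, 0, 0], "fingers": 0.9},
    {"slide": [18, 41, -1.5], "angular": [0, 0, 0], "fingers": 0.9},
    {"slide": [17.4, 48.6, -1.5], "angular": [0, 0, 0], "fingers": 0.9},
    {"slide": [15.8, 56.1, -1.5], "angular": [0, 0, 0], "fingers": 0.9},
    {"slide": [13.1, 63.3, -1.5], "angular": [0, 0, 0], "fingers": 0.9},
    {"slide": [9.5, 70.1, -1.5], "angular": [0, 0, 0], "fingers": 0.9},
  ],
)

```text
clock: 15.47
tcp_pos: [0.5354, 0.2512, 0.1126]
orientation: [-0.004, 0.866, 0.5, 0.001]
wrist_force: [-4.9, 15.2, -0.2]
finger_gap: 0.0219
grip_force: 78.7
```

Request:
jog_arm(
  moves=[
    {"slide": [-4.5, 6.2, 0], "angular": [0, 0, 0], "fingers": 0.9},
    {"slide": [-9.9, 11.7, 0], "angular": [0, 0, 0], "fingers": 0.9},
    {"slide": [-16, 16.4, 0], "angular": [0, 0, 0], "fingers": 0.9},
    {"slide": [-22.6, 20.2, 0], "angular": [0, 0, 0], "fingers": 0.9},
    {"slide": [-29.8, 23, 0], "angular": [0, 0, 0], "fingers": 0.9},
    {"slide": [-37.2, 24.8, 0], "angular": [0, 0, 0], "fingers": 0.9},
    {"slide": [-44.9, 25.6, 0], "angular": [0, 0, 0], "fingers": 0.9},
    {"slide": [-52.5, 25.3, 0], "angular": [0, 0, 0], "fingers": 0.9},
    {"slide": [-60.1, 23.9, 0], "angular": [0, 0, 0], "fingers": 0.9},
    {"slide": [-67.4, 21.5, 0], "angular": [0, 0, 0], "fingers": 0.9},
  ],
)

```text
clock: 16.3
tcp_pos: [0.5215, 0.1787, 0.1127]
orientation: [-0.001, 0.867, 0.499, 0.001]
wrist_force: [3.2, 6.6, -5.2]
finger_gap: 0.0221
grip_force: 78.5
```

Run:
```python
from arc import *
nxt(590,626,6)
p=read_camera("top");save(p,"top2.png")
s=read_camera("scene");save(s,"scene2.png")
for n,q in(("top",p),("scene",s)):
    for r in tip_of("pocket",q)[:2]: print(n,r["p"],at(q,r["point"],.037))
```

```text
tcp [0.5215 0.1787 0.1127] r 55.2 angle 231.1 cmd 590 Frad -3.2 Ftan -6.5 Fz -5.2 gap 0.0221 t 16.3
596.0 [-5.2 -2.5]
602.0 [-10.1  -5.5]
608.0 [-14.7  -8.9]
614.0 [-18.9 -12.9]
620.0 [-22.6 -17.3]
626.0 [-25.9 -22. ]
top 0.59 [0.64835041 0.21472017 0.037     ]
scene 0.88 [0.6526499  0.20813879 0.037     ]
```

Run:
```python
import cv2,numpy as np
from h import *
def crop(f,x,y,w,h,k): return cv2.resize(cv2.imread("pics/"+f)[y:y+h,x:x+w],None,fx=k,fy=k,interpolation=cv2.INTER_CUBIC)
a=crop("w6.png",290,30,160,120,2.5); b=crop("w4.png",90,30,160,120,2.5)
p=read_camera("top");s=read_camera("scene")
print(proj(p,[.68,.212,.03]),proj(s,[.68,.212,.03]))
u=proj(p,[.67,.212,.03]);v=proj(s,[.67,.212,.03])
c=crop("top2.png",int(u[0])-33,int(u[1])-25,66,50,6);d=crop("scene2.png",int(v[0])-33,int(v[1])-25,66,50,6)
print([int(u[0])-33,int(u[1])-25],[int(v[0])-33,int(v[1])-25])
c=c[:,:395];d=d[:,:395]
im=np.zeros((600,800,3),np.uint8);im[:300,:400]=a;im[:300,400:]=b;im[300:,:395]=c;im[300:,400:795]=d
cv2.imwrite("pics/comp.png",im)
```

```text
[186.8 156. ] [178.4 254.4]
[153, 136] [149, 230]
```

View pics/comp.png

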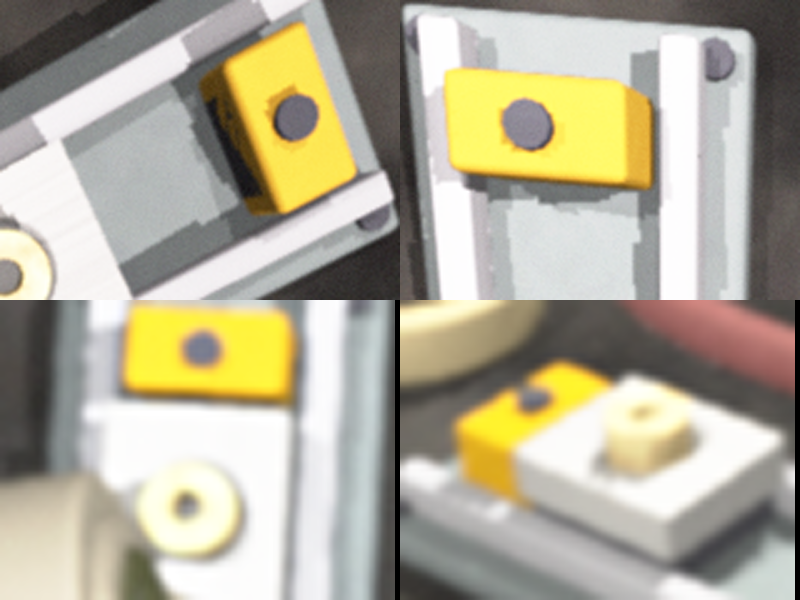

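The composite shows the spacer still seated. In the top view the gap between carriage and stop is down to about 3–5 mm, so contact should come at about 625–670°. I'll advance to just before that, then feel for it in small steps.

Request:
jog_arm(
  moves=[
    {"slide": [-5.2, -2.5, 0], "angular": [0, 0, 0], "fingers": 0.9},
    {"slide": [-10.1, -5.5, 0], "angular": [0, 0, 0], "fingers": 0.9},
    {"slide": [-14.7, -8.9, 0], "angular": [0, 0, 0], "fingers": 0.9},
    {"slide": [-18.9, -12.9, 0], "angular": [0, 0, 0], "fingers": 0.9},
    {"slide": [-22.6, -17.3, 0], "angular": [0, 0, 0], "fingers": 0.9},
  ],
)

```text
clock: 17.02
tcp_pos: [0.4975, 0.1685, 0.1127]
orientation: [0.0, 0.867, 0.499, 0.002]
wrist_force: [6.2, 2.3, -7.3]
finger_gap: 0.0217
grip_force: 78.7
```

Run:
```python
from arc import *
chk(AX,620)
for a in range(620,680,4): 
    t=np.radians(177.7-a);arc(AX,a,a+4,2,base=AX+.055*np.array([np.cos(t),np.sin(t)]))
```

```text
tcp [0.4975 0.1685 0.1127] r 55.2 angle 258.4 cmd 620 Frad -1.4 Ftan -6.5 Fz -7.3 gap 0.0217 t 17.0167
622.0 [-1.1 -1.5]
624.0 [-2.2 -3.1]
626.0 [-1.  -1.6]
628.0 [-2.  -3.3]
630.0 [-0.9 -1.7]
632.0 [-1.8 -3.4]
634.0 [-0.8 -1.7]
636.0 [-1.5 -3.5]
638.0 [-0.7 -1.8]
640.0 [-1.3 -3.6]
642.0 [-0.6 -1.8]
644.0 [-1.  -3.7]
646.0 [-0.4 -1.9]
648.0 [-0.8 -3.8]
650.0 [-0.3 -1.9]
652.0 [-0.5 -3.8]
654.0 [-0.2 -1.9]
656.0 [-0.2 -3.8]
658.0 [-0.  -1.9]
660.0 [ 0.  -3.8]
662.0 [ 0.1 -1.9]
664.0 [ 0.3 -3.8]
666.0 [ 0.2 -1.9]
668.0 [ 0.6 -3.8]
670.0 [ 0.4 -1.9]
672.0 [ 0.8 -3.8]
674.0 [ 0.5 -1.9]
676.0 [ 1.1 -3.7]
678.0 [ 0.6 -1.8]
680.0 [ 1.3 -3.6]
```

Request:
jog_arm(
  moves=[
    {"slide": [-1.1, -1.5, 0], "angular": [0, 0, 0], "fingers": 0.9},
    {"slide": [-2.2, -3.1, 0], "angular": [0, 0, 0], "fingers": 0.9},
    {"slide": [-2.2, -3.1, 0], "angular": [0, 0, 0], "fingers": 0.9},
  ],
)

```text
clock: 17.27
tcp_pos: [0.4926, 0.1679, 0.1127]
orientation: [0.0, 0.867, 0.499, 0.001]
wrist_force: [5.0, 0.6, -6.6]
finger_gap: 0.0215
grip_force: 78.9
```

Request:
jog_arm(
  moves=[
    {"slide": [-1, -1.6, 0], "angular": [0, 0, 0], "fingers": 0.9},
    {"slide": [-2, -3.3, 0], "angular": [0, 0, 0], "fingers": 0.9},
    {"slide": [-2, -3.3, 0], "angular": [0, 0, 0], "fingers": 0.9},
  ],
)

```text
clock: 17.52
tcp_pos: [0.4885, 0.1677, 0.1128]
orientation: [0.0, 0.867, 0.499, 0.001]
wrist_force: [5.0, 1.1, -6.7]
finger_gap: 0.0215
grip_force: 78.9
```

Request:
jog_arm(
  moves=[
    {"slide": [-0.9, -1.7, 0], "angular": [0, 0, 0], "fingers": 0.9},
    {"slide": [-1.8, -3.4, 0], "angular": [0, 0, 0], "fingers": 0.9},
    {"slide": [-1.8, -3.4, 0], "angular": [0, 0, 0], "fingers": 0.9},
  ],
)

```text
clock: 17.77
tcp_pos: [0.4845, 0.1679, 0.1128]
orientation: [0.0, 0.867, 0.499, 0.001]
wrist_force: [4.9, 1.3, -6.8]
finger_gap: 0.0217
grip_force: 79.0
```

Request:
jog_arm(
  moves=[
    {"slide": [-0.8, -1.7, 0], "angular": [0, 0, 0], "fingers": 0.9},
    {"slide": [-1.5, -3.5, 0], "angular": [0, 0, 0], "fingers": 0.9},
    {"slide": [-1.5, -3.5, 0], "angular": [0, 0, 0], "fingers": 0.9},
  ],
)

```text
clock: 18.02
tcp_pos: [0.4806, 0.1683, 0.1127]
orientation: [0.0, 0.867, 0.499, 0.001]
wrist_force: [4.9, 0.1, -6.3]
finger_gap: 0.022
grip_force: 79.0
```

Request:
jog_arm(
  moves=[
    {"slide": [-0.7, -1.8, 0], "angular": [0, 0, 0], "fingers": 0.9},
    {"slide": [-1.3, -3.6, 0], "angular": [0, 0, 0], "fingers": 0.9},
    {"slide": [-1.3, -3.6, 0], "angular": [0, 0, 0], "fingers": 0.9},
  ],
)

```text
clock: 18.27
tcp_pos: [0.4779, 0.1688, 0.1128]
orientation: [0.001, 0.867, 0.499, 0.001]
wrist_force: [7.7, -0.4, -9.6]
finger_gap: 0.0216
grip_force: 78.8
```

```bash
python3 -c "
from arc import *
chk(AX,640)"
```

```text
tcp [0.4779 0.1688 0.1128] r 55.3 angle 278.7 cmd 640 Frad -1.2 Ftan -7.6 Fz -9.6 gap 0.0216 t 18.2667
```

Request:
jog_arm(
  moves=[
    {"slide": [-0.3, -0.9, 0], "angular": [0, 0, 0], "fingers": 0.9},
    {"slide": [-0.3, -0.9, 0], "angular": [0, 0, 0], "fingers": 0.9},
  ],
)

```text
clock: 18.43
tcp_pos: [0.4776, 0.1688, 0.1128]
orientation: [0.001, 0.867, 0.499, 0.002]
wrist_force: [9.9, -1.1, -9.5]
finger_gap: 0.0216
grip_force: 78.8
```

```bash
python3 -c "
from arc import *
chk(AX,641)"
```

```text
tcp [0.4776 0.1688 0.1128] r 55.3 angle 279.0 cmd 641 Frad -1.2 Ftan -9.9 Fz -9.5 gap 0.0216 t 18.4333
```

The stop is felt at about 639°, with the force rising and the grip blocked. I'll press to about 14 N.

Request:
jog_arm(
  moves=[
    {"slide": [-0.3, -0.9, 0], "angular": [0, 0, 0], "fingers": 0.9},
    {"slide": [-0.5, -1.8, 0], "angular": [0, 0, 0], "fingers": 0.9},
    {"slide": [-0.5, -1.8, 0], "angular": [0, 0, 0], "fingers": 0.9},
    {"slide": [-0.5, -1.8, 0], "angular": [0, 0, 0], "fingers": 0.9},
  ],
)

```text
clock: 18.77
tcp_pos: [0.4765, 0.1691, 0.1128]
orientation: [0.002, 0.867, 0.498, 0.002]
wrist_force: [10.9, -1.2, -12.5]
finger_gap: 0.0215
grip_force: 78.8
```

```bash
python3 -c "
from arc import *
chk(AX,643)"
```

```text
tcp [0.4765 0.1691 0.1128] r 55.2 angle 280.2 cmd 643 Frad -1.7 Ftan -10.9 Fz -12.5 gap 0.0215 t 18.7667
```

Request:
jog_arm(
  moves=[
    {"slide": [-0.3, -0.9, 0], "angular": [0, 0, 0], "fingers": 0.9},
    {"slide": [-0.5, -1.8, 0], "angular": [0, 0, 0], "fingers": 0.9},
    {"slide": [-0.5, -1.8, 0], "angular": [0, 0, 0], "fingers": 0.9},
    {"slide": [-0.5, -1.8, 0], "angular": [0, 0, 0], "fingers": 0.9},
  ],
)

```text
clock: 19.1
tcp_pos: [0.4754, 0.1693, 0.1129]
orientation: [0.002, 0.867, 0.498, 0.002]
wrist_force: [13.0, -2.1, -14.2]
finger_gap: 0.0216
grip_force: 78.9
```

```bash
python3 -c "
from arc import *
chk(AX,645)"
```

```text
tcp [0.4754 0.1693 0.1129] r 55.2 angle 281.5 cmd 645 Frad -1.9 Ftan -13.0 Fz -14.2 gap 0.0216 t 19.1
```

Request:
jog_arm(
  moves=[
    {"slide": [0, -0.3, 0], "angular": [0, 0, 0], "fingers": 0.45},
    {"slide": [0, -0.3, 0], "angular": [0, 0, 0], "fingers": 0.45},
    {"slide": [0, -0.3, 0], "angular": [0, 0, 0], "fingers": 0.45},
    {"slide": [0, -0.3, 0], "angular": [0, 0, 0], "fingers": 0.45},
  ],
)

```text
clock: 19.43
tcp_pos: [0.4705, 0.1702, 0.1129]
orientation: [-0.0, 0.867, 0.499, -0.0]
wrist_force: [-0.1, 0.7, 0.5]
finger_gap: 0.0473
grip_force: 0.0
```

```bash
python3 -c "
from arc import *
chk(AX,645);a=np.radians(177.7-641);go([*(AX+.055*np.array([np.cos(a),np.sin(a)])),.113])"
```

```text
tcp [0.4705 0.1702 0.1129] r 55.8 angle 286.5 cmd 645 Frad -0.6 Ftan 0.3 Fz 0.5 gap 0.0473 t 19.4333
slide [ 2.   4.9 -0.1] ang [0. 0. 0.] tcp [0.4705 0.1702 0.1129] F [-0.1  0.7  0.5] t 19.43
```

Request:
jog_arm(
  moves=[
    {"slide": [1, 3, 0], "angular": [0, 0, 0], "fingers": 0.45},
    {"slide": [1, 3, -20], "angular": [0, 0, 0], "fingers": 0.45},
    {"slide": [1, 3, -50], "angular": [0, 0, 0], "fingers": 0.45},
    {"slide": [1, 3, -90], "angular": [0, 0, 0], "fingers": 0.45},
    {"slide": [1, 3, -120], "angular": [0, 0, 0], "fingers": 0.45},
    {"slide": [1, 3, -120], "angular": [0, 0, 0], "fingers": 0.45},
    {"slide": [1, 3, -120], "angular": [0, 0, 0], "fingers": 0.45},
  ],
)

```text
clock: 20.02
tcp_pos: [0.4757, 0.1698, 0.235]
orientation: [0.001, 0.867, 0.499, 0.002]
wrist_force: [0.4, 0.1, -1.3]
finger_gap: 0.0471
grip_force: 0.0
```

Run:
```python
from arc import *
s=get_state();p=read_camera("wrist");chk(AX,645)
for t,z in dict(spacer_mid=.0475,pocket=.037,knob=.117).items():
    for r in tip_of(t,p)[:1]:
        c=at(p,r["point"],z,s);d=c[:2]-AX;print(t,round(r["p"],2),c,"angle",(177.7-np.degrees(np.arctan2(d[1],d[0])))%360)
```

```text
tcp [0.4746 0.1696 0.2333] r 55.2 angle 282.2 cmd 645 Frad -0.1 Ftan 0.6 Fz -1.3 gap 0.047 t 20.0667
spacer_mid 0.65 [ 0.61554162 -0.04203221  0.0475    ] angle 242.08954523612806
pocket 0.69 [0.64946622 0.21543508 0.037     ] angle 180.3907460421109
knob 0.84 [0.47792243 0.1660376  0.117     ] angle 278.21965503537973
```

Run:
```python
from arc import *
for n in("top","scene"):
    p=read_camera(n)
    for t,z in dict(spacer_mid=.0475,pocket=.037,knob=.117).items():
        for r in tip_of(t,p)[:5]:
            c=at(p,r["point"],z)
            if c[1]>.1: d=c[:2]-AX;print(n,t,round(r["p"],2),c,"angle",(177.7-np.degrees(np.arctan2(d[1],d[0])))%360)
```

```text
top spacer_mid 0.46 [0.6518048  0.20954376 0.0475    ] angle 182.41050361245343
top pocket 0.8 [0.64993861 0.21241024 0.037     ] angle 181.45300870927508
top knob 0.59 [0.481839   0.17087995 0.117     ] angle 274.9829872444334
scene spacer_mid 0.54 [0.65393632 0.21130294 0.0475    ] angle 181.74432861474727
scene spacer_mid 0.44 [0.54931706 0.12693886 0.0475    ] angle 235.3617801373676
scene pocket 0.92 [0.63856832 0.22008493 0.037     ] angle 178.81282829404753
scene knob 0.73 [0.47244606 0.16694398 0.117     ] angle 283.68123808184043
```

```bash
python3 -c "
from workcell import *
print(hand_in())"
```

```text
the job is handed in; nothing more can be done
None
```

I've handed the job in: the spacer is in its pocket, and I cranked the carriage onto the yellow stop, pressed at about 13 N at the grip and let go. I never measured the press left after letting go; the cameras put the knob within a few degrees of where I released it.

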